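# Hang the pierced plaque on the drying stand

## Task

First pull the cork end stop off the drying stand's rod and set it down in the small wooden tray. Then take the plaque that has a hole through it out of the grooved rack and hang it on the rod by its hole, hanging freely upright and pushed well on, clear of the rod's tip. Leave the two solid plaques standing where they are in the rack.

Things in the scene. Friction and masses are not known exactly. Their poses are not given: they have to be found in the camera images.
- stand: Fixed drying stand. Round wooden foot 100 mm across and 18 mm high, square wooden post 28 mm wide rising to z = 175 mm, and a level steel rod 9 mm thick that sticks out of the post along the stand's own +x, its axis 160 mm above the table. The rod leaves the post 14 mm from the stand's axis and ends 125 mm from it (111 mm free). Origin: on the table under the post's centre; x along the rod, z up.
- rod_tip (a point): The centre of the rod's free end face (on the rod's axis, 160 mm above the table). Axes as the stand's.
- end_stop: Loose cork end stop slipped on the rod's tip: a block 28 x 28 mm across and 30 mm long (along its x), with a blind round bore 11.5 mm wide and 22 mm deep that opens on its -x face. It pulls off along the stand's +x, away from the post. Origin: the block's centre; at the start its axes are parallel to the stand's. 20 g.
- tray: Fixed open wooden tray, 116 x 116 mm outside, 22 mm high, walls and floor 5 mm thick (106 x 106 mm inside). Origin: centre of its underside, on the table; z up.
- rack: Fixed wooden rack, 70 mm (its x) by 240 mm (its y), 28 mm high, with one straight groove along its y: 17 mm wide, 18 mm deep (groove floor at z = 10 mm). Three plaques stand in the groove side by side, 78 mm apart centre to centre. Origin: centre of its underside, on the table.
- pierced_plaque: The plaque to hang: white plaster, 14 mm thick (its x), 48 mm wide (its y), 74 mm tall (its z), with a round hole 22 mm across right through it along its x, 46 mm above its lower edge on the middle line. Loose, standing upright in the rack's groove in one of the three places. Origin: centre of its lower edge face. About 80 g.
- plaque_hole (a point): Centre of the plaque's hole (mid-thickness). Axes as the plaque's: x along the hole, z towards the top edge.
- blank_a: Solid white plaque of the same outside size (14 x 48 x 74 mm), without a hole, standing in the rack. Origin: centre of its lower face. To be left alone.
- blank_b: A second solid plaque, same as blank_a. To be left alone.
Things that resemble listed ones, but are neither listed nor needed, are in the scene too. Of the things like the tray, leave any that is yellow; of the rest the larger one is meant. Leave any turquoise look-alike of the pierced_plaque alone.

How it is judged:
By the outcome, as a careful person would: the job done as asked, in the order asked, and still so for the second after the job is handed in, with the robot touching nothing.
It also fails if it takes over 61 s, if anything falls off the work surface, if the arm or the gripper's body presses on something with over 40 N, if the wrist force passes 120 N, or if a joint passes its speed limit or range.

## Robot

A 6-joint arm with a two-finger parallel gripper is mounted at the origin on the work surface. World frame = base frame: x ahead of the robot, y to its left, z up, the work surface at z = 0. Lengths are in m, angles in rad, forces in N, time in s.
With the tool pointing down it reaches from about 0.325 to 0.775 m from the base axis. Payload 9.3 kg.
Tool frame: the origin (TCP) lies on the mounting face of the last link; the fingertips stand 173 mm ahead of it and the grasp point (between the pads) lies ahead of it (robot.tcp_to_grasp is the z of the grasp point in the tool frame, in m); z points along the fingers, y is the line along which they close (so a half turn about z gives the same grasp; the last joint's range is limited). The gripper opens to 85 mm and grips with 20 to 120 N. Pads are 22 mm wide; open, the fingers measure 114 mm over their backs; the gripper's body (76 mm by 85 mm) begins 54 mm behind the grasp point. The pads swing forward as they close: fully open they stand 13 mm farther back than shut.
Start: joints at [-1.435, 0.259, 0.021, 1.334, 0, 1.418], TCP at [0.157, -0.527, 0.405] pointing down, gripper open.
Joint ranges: [-3.04, 3.04], [-0.91, 1.82], [-1.04, 1.36], [-1.92, 1.95], [-1.52, 1.45], [-3.14, 3.14]. Speed limits (rad/s): [2.22, 2.22, 2.79, 3.14, 3.14, 3.14].

## Interface

Orientations are given as a unit quaternion [w, x, y, z].
In Python, from workcell import robot gives the robot as it stands. The module is installed in compiled form; this text tells all that it offers.
- The arm moves only by the tool carry_out, never from a script. Its argument "plan" is a list that holds one entry, the list of rows, each a list of 4 numbers: the shift along the tool's x, y, z in cm, then the turn about the tool's z in rad. In form: [[[dx, dy, dz, yaw], ...]]. A call has 1 to 20 rows; each row shifts and turns the commanded pose from where the row before left it, along the tool's axes as they then stand; what a row does not reach is not made up. A row lasts 1/8 s, in which the tool goes at most 62.5 mm and 10.7 degrees, less where a joint would pass 70% of its speed; a pose out of reach is approached as far as the arm can. A call with a gripper value outside its range is refused whole. "hand" is the opening, from -1 (shut) to 1 (fully open), set as the call begins (left out, the last holds). The fingers move at their own pace and stop on an object; "force" is the grip in N (left out, the last holds). Time passes only in rows, so rows that do not move let the fingers close. It gives the time, the measured TCP pose, the force, the opening and the grip force at its end, in the units of the state.
- robot.read_state(): the state, without advancing time (a new reading comes with each control period).
- robot.capture(name): name is "side" or "top"; returns a dict with "image" (480x640x3 uint8, red, green, blue), "fx", "fy", "cx", "cy" (pixels), "T" (4x4, takes a point from camera to world coordinates). Camera axes: x right, y down, z forward; pixel columns grow to the right and rows downward; lengths in m; the calibration is good to about 2 mm. A picture is of the moment at which its call begins. There is no depth.
- robot.finish_job(): hands the job in; it is judged then, once.
The state is a dict: "time_s": time; "qpos": joint angles; "qd": joint speeds; "effort": joint torques, N m; "eef_pos": TCP position; "ee_rot": TCP orientation; "force": force on the tool from outside, world axes, zero at the start; "moment": the same for the moment, N m; "finger_gap": finger opening in m; "grip_force": force on a finger pad.
Only numpy, scipy, OpenCV 4.12 (cv2) and the standard library are available. Lean on these libraries where they do the work, as an engineer would, in place of code of your own. Each camera call takes 0.05 s, during which the arm holds its last target. There are 200 camera calls.

## Working session

There is one attempt and no reset: what is moved stays moved. The work goes in short steps, Python scripts to look and compute and a tool call to move; the robot and the scene stay as the last step left them, time stands still between calls to the robot, and variables do not carry over. Pictures are saved under pics/ and viewed, at most 10 in all, crops included, and the job is handed in when it is done.

Besides the shell and the picture viewer there is one more tool, called after "Call:" as a command line: name --argument value ..., lists and objects as JSON in quotes. carry_out: Moves the arm, as the interface text tells. Its arguments: {"type":"object","properties":{"plan":{"type":"array"},"hand":{"type":"number"},"force":{"type":"number"}},"required":["plan"]}

```bash
mkdir -p pics
python3 - <<'E'
from workcell import robot
import cv2,numpy as np,pickle
s=robot.read_state();print({k:np.round(v,4) for k,v in s.items()},robot.tcp_to_grasp)
for n in("top","side"):
    c=robot.capture(n);pickle.dump(c,open(n+".pkl","wb"))
    print(n,c["fx"],c["cx"],c["cy"],np.round(c["T"],4).tolist())
    cv2.imwrite(f"pics/{n}0.png",c["image"][...,::-1])
E
```

```text
{'time_s': np.float64(0.0), 'qpos': array([-1.4346,  0.2592,  0.0208,  1.3337, -0.    ,  1.4182]), 'qd': array([ 0.0016, -0.0015,  0.0005, -0.0013, -0.0003,  0.0013]), 'effort': array([ 2.00000e-04, -5.55638e+01,  3.44535e+01,  1.36000e-02,
       -4.00000e-04, -0.00000e+00]), 'eef_pos': array([ 0.1566, -0.5272,  0.4041]), 'ee_rot': array([-6.000e-04,  9.896e-01,  1.439e-01, -0.000e+00]), 'force': array([0.1813, 0.6128, 0.2005]), 'moment': array([0.0673, 0.0087, 0.0769]), 'grip_force': np.float64(0.0), 'finger_gap': np.float64(0.0854)} 0.1547
top 522.7714737274198 319.00628612695414 235.89616858247882 [[-0.0025, -0.9786, 0.2059, 0.25], [-1.0, 0.0016, -0.0044, -0.007], [0.004, -0.2059, -0.9786, 1.133], [0.0, 0.0, 0.0, 1.0]]
side 470.92458161753126 314.304556136395 239.90736423210254 [[-0.9743, -0.1076, 0.198, 0.2909], [-0.2248, 0.5299, -0.8177, 0.7383], [-0.0169, -0.8412, -0.5404, 0.6048], [0.0, 0.0, 0.0, 1.0]]
```

View pics/top0.png

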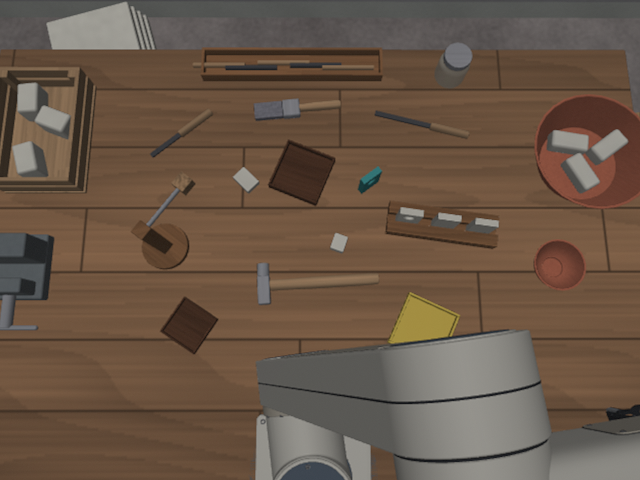

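View pics/side0.png

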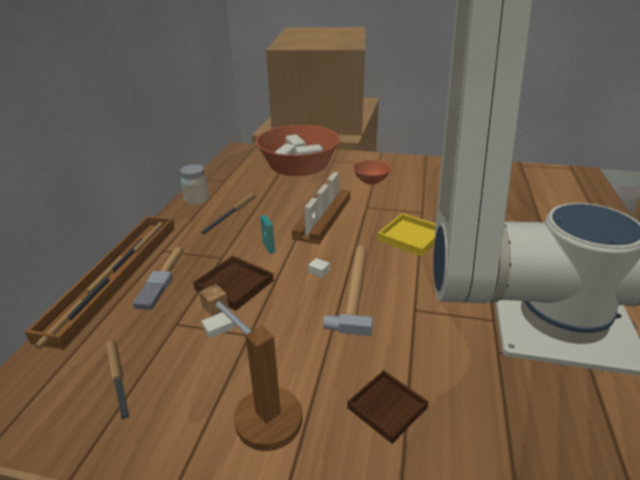

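The top view shows three tray-like things: dark at (302,172), dark and smaller at (190,325), and yellow at (424,320). The larger dark one at (302,172) is meant. The rack is at (442,225) with three white plaques at (411,214), (449,219) and (486,225). The turquoise look-alike is at (370,180). The stand's post is around (155,238), with the cork at (183,184).

Run:
```python
import cv2,numpy as np,pickle
t=pickle.load(open("top.pkl","rb"))["image"];s=pickle.load(open("side.pkl","rb"))["image"]
def cr(im,x,y,w,h,o): return cv2.resize(im[y:y+h,x:x+w],o,interpolation=cv2.INTER_CUBIC)
a=cr(t,380,190,125,75,(500,300)); b=cr(s,285,165,75,75,(300,300))
c=cr(t,125,165,100,75,(400,300)); d=cr(s,190,275,100,75,(400,300))
cv2.imwrite("pics/crop.png",np.vstack([np.hstack([a,b]),np.hstack([c,d])])[...,::-1])
```

```text
(no output)
```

View pics/crop.png

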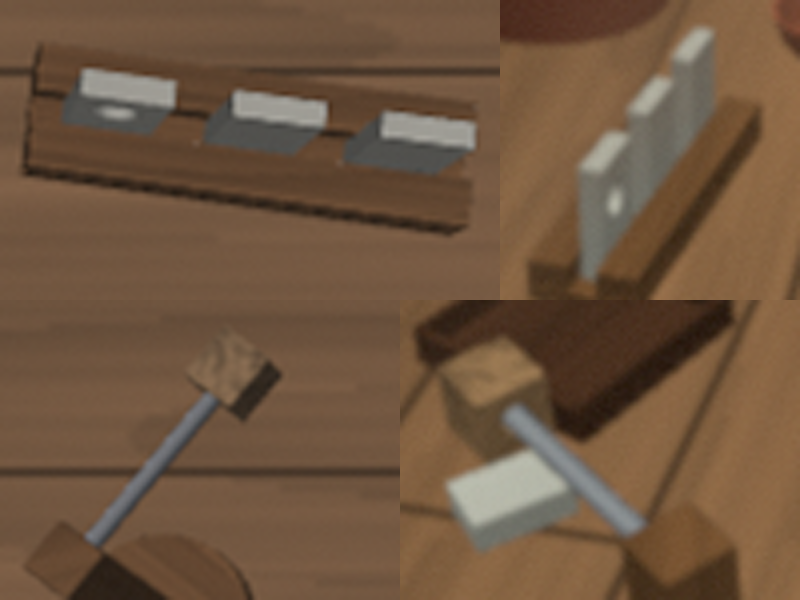

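The crop confirms that the leftmost plaque in the top view (nearest in the side view) is the white one with a bright hole. The other two are solid. Next I compute positions.

```bash
cat > h.py <<'E'
import numpy as np,pickle
def ray(n):
    c=pickle.load(open(n+".pkl","rb"));return c
def pt(n,u,v,z):
    c=ray(n);T=c["T"];d=T[:3,:3]@np.array([(u-c["cx"])/c["fx"],(v-c["cy"])/c["fy"],1]);o=T[:3,3]
    return o+d*(z-o[2])/d[2]
def proj(n,p):
    c=ray(n);T=c["T"];q=T[:3,:3].T@(np.array(p)-T[:3,3]);return np.array([c["fx"]*q[0]/q[2]+c["cx"],c["fy"]*q[1]/q[2]+c["cy"]])
E
python3 - <<'E'
from h import *
np.set_printoptions(precision=4,suppress=True)
P=[pt("top",*p,.084) for p in[(400.5,207.25),(424.25,210.5),(423.5,217),(400,213.75)]]
print("plaque",P,np.mean(P,0), "side",proj("side",np.mean(P,0)))
a=pt("top",412,212.1,.084);b=pt("top",487.25,222.6,.084);d=b-a;print("row",a,b,np.linalg.norm(d),np.degrees(np.arctan2(d[1],d[0])))
C=pt("top",182.25,181.5,.174);S=pt("top",141,230.25,.175);r1=pt("top",148.25,225,.16);r2=pt("top",177.5,189.25,.16)
print("cork",C,"post",S,np.linalg.norm((C-S)[:2]),"rod",r1,r2)
for d in(C-S,r2-r1):print(np.degrees(np.arctan2(d[1],d[0])))
print("side proj cork",proj("side",C),"post",proj("side",S))
# side measured: /4 + (190,275)
print("side meas cork",pt("side",190+ (497-400)/4,275+(372-300)/4,.174),"post",pt("side",190+(683-400)/4,275+(540-300)/4,.175))
# side plaque top centre
print("side plaque",pt("side",285+(606-500)/4,165+152/4,.084))
T=[pt("top",*p,.022) for p in[(285,142),(335,155),(317,204),(269,190)]]
print("tray",T,np.mean(T,0),[np.linalg.norm(T[i]-T[i-1]) for i in range(4)])
E
```

```text
plaque [array([ 0.5312, -0.1811,  0.084 ]), array([ 0.5242, -0.2301,  0.084 ]), array([ 0.5103, -0.228 ,  0.084 ]), array([ 0.5173, -0.1796,  0.084 ])] [ 0.5207 -0.2047  0.084 ] side [312.9607 202.9093]
row [ 0.5208 -0.2046  0.084 ] [ 0.4982 -0.3591  0.084 ] 0.1562242710955169 -98.31291340442093
cork [0.5586 0.2502 0.174 ] post [0.4629 0.3223 0.175 ] 0.11980057848706686 rod [0.4765 0.3143 0.16  ] [0.5475 0.2623 0.16  ]
-36.979728492972235
-36.21149097959825
side proj cork [215.4391 291.4603] post [262.4597 335.1173]
side meas cork [0.5589 0.2539 0.174 ] post [0.4651 0.3225 0.175 ]
side plaque [ 0.524  -0.2036  0.084 ]
tray [array([0.7004, 0.0642, 0.022 ]), array([ 0.6693, -0.0484,  0.022 ]), array([ 0.5555, -0.0078,  0.022 ]), array([0.5877, 0.0983, 0.022 ])] [0.6282 0.0266 0.022 ] [np.float64(0.11778196030787492), np.float64(0.11678288852059082), np.float64(0.12085485018140725), np.float64(0.11088902382899533)]
```

Call:
carry_out --plan '[[[0, 0, 0, -0.1845], [0, 0, 0, -0.1845], [0, 0, 0, -0.1845], [0, 0, 0, -0.1845], [0, 0, 0, -0.1845], [0, 0, 0, -0.1845], [0, 0, 0, -0.1845], [0, 0, 0, -0.1845], [0, 0, 0, -0.1845], [0, 0, 0, -0.1845], [0, 0, 0, -0.1845], [0, 0, 0, -0.1845], [0.8, 4.8, 0, 0], [0.8, 4.8, 0, 0], [0.8, 4.8, 0, 0], [0.8, 4.8, 0, 0], [0.8, 4.8, 0, 0], [0.8, 4.8, 0, 0], [0.8, 4.8, 0, 0], [0.8, 4.8, 0, 0]]]' --hand 0.6

```text
time_s: 2.6
eef_pos: [0.3345, -0.1793, 0.4046]
ee_rot: [0.0, 0.314, 0.949, 0.0]
force: [-0.3, -0.5, 0.3]
finger_gap: 0.0683
grip_force: 0.0
```

Call:
carry_out --plan '[[[0.8, 4.8, 0, 0], [0.8, 4.8, 0, 0], [0.8, 4.8, 0, 0], [0.8, 4.8, 0, 0], [0.8, 4.8, 0, 0], [0.8, 4.8, 0, 0], [0.8, 4.8, 0, 0], [0.8, 4.8, 0, 0], [0.8, 4.8, 0, 0], [0, 0, 0, 0], [0, 0, 0, 0]]]'

```text
time_s: 3.98
eef_pos: [0.5338, 0.2089, 0.4041]
ee_rot: [-0.001, 0.314, 0.95, -0.0]
force: [-0.1, -0.1, 0.2]
finger_gap: 0.0681
grip_force: 0.0
```

Call:
carry_out --plan '[[[0.3, 2.5, 0, 0], [0.3, 2.4, 0, 0], [0, 0, 2, 0], [0, 0, 2, 0], [0, 0, 2, 0], [0, 0, 2, 0], [0, 0, 0, 0], [0, 0, 0, 0]]]'

```text
time_s: 4.97
eef_pos: [0.5584, 0.2512, 0.3258]
ee_rot: [0.0, 0.314, 0.949, 0.0]
force: [-0.2, -0.2, -0.2]
finger_gap: 0.0683
grip_force: 0.0
```

Run:
```python
from workcell import robot
import cv2
c=robot.capture("side")["image"];cv2.imwrite("pics/s1.png",cv2.resize(c[200:400,120:340],(660,600),interpolation=cv2.INTER_CUBIC)[...,::-1])
```

```text
(no output)
```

View pics/s1.png

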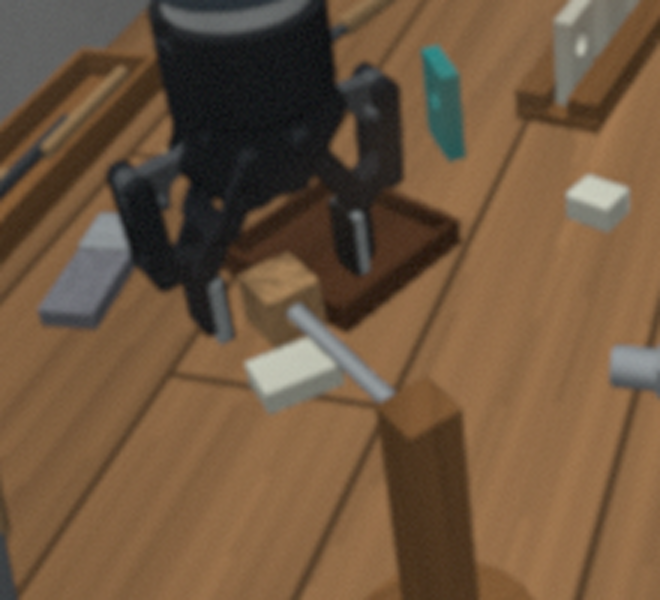

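The view shows the cork at about (283,300) centred between the pads at (220,310) and (355,240). I close on it.

Call:
carry_out --plan '[[[0, 0, 0.3, 0], [0, 0, 0, 0], [0, 0, 0, 0], [0, 0, 0, 0], [0, 0, 0, 0], [0, 0, 0, 0], [0, 0, 0, 0], [0, 0, 0, 0]]]' --hand -1 --force 25

```text
time_s: 6.02
eef_pos: [0.5588, 0.2524, 0.3224]
ee_rot: [0.001, 0.314, 0.949, 0.001]
force: [4.1, 3.5, 2.2]
finger_gap: 0.0276
grip_force: 29.8
```

Call:
carry_out --plan '[[[-0.5, 0, 0, 0], [-1, 0, 0, 0], [-1, 0, 0, 0], [-1, 0, 0, 0], [-1, 0, 0, 0], [-1, 0, 0, 0], [0, 0, 0, 0]]]'

```text
time_s: 6.9
eef_pos: [0.6031, 0.2184, 0.3214]
ee_rot: [-0.0, 0.314, 0.949, -0.0]
force: [0.1, 0.7, -0.5]
finger_gap: 0.0275
grip_force: 29.5
```

Call:
carry_out --plan '[[[-2.7, -2.8, 0, 0], [-2.7, -2.8, 0, 0], [-2.7, -2.8, 0, 0], [-2.7, -2.8, 0, 0], [-2.65, -2.7, 0, 0], [0, 0, 3, 0], [0, 0, 3, 0], [0, 0, 3, 0], [0, 0, 2, 0], [0, 0, 1, 0], [0, 0, 0, 0], [0, 0, 0, 0]]]'

```text
time_s: 8.4
eef_pos: [0.6279, 0.0273, 0.2026]
ee_rot: [0.001, 0.314, 0.949, 0.0]
force: [-0.4, 0.0, -0.3]
finger_gap: 0.0277
grip_force: 29.5
```

Call:
carry_out --plan '[[[0, 0, 1, 0], [0, 0, 0.5, 0], [0, 0, 0.3, 0], [0, 0, 0.1, 0], [0, 0, 0, 0], [0, 0, 0, 0]]]'

```text
time_s: 9.15
eef_pos: [0.6277, 0.0273, 0.1828]
ee_rot: [0.0, 0.314, 0.949, 0.0]
force: [-0.5, -0.0, 0.2]
finger_gap: 0.0271
grip_force: 29.4
```

Call:
carry_out --plan '[[[0, 0, 0, 0], [0, 0, 0, 0], [0, 0, 0, 0], [0, 0, 0, 0]]]' --hand 0.2

```text
time_s: 9.65
eef_pos: [0.6276, 0.0273, 0.1827]
ee_rot: [-0.0, 0.314, 0.949, 0.0]
force: [-1.2, -0.0, -0.4]
finger_gap: 0.0515
grip_force: 0.0
```

Call:
carry_out --plan '[[[0, 0, -1, 0], [0, 0, -3, 0], [0, 0, -4, 0], [0, 0, -4, 0], [0, 0, -4, 0], [0, 0, 0, 0]]]'

```text
time_s: 10.4
eef_pos: [0.6279, 0.0273, 0.3469]
ee_rot: [0.003, 0.314, 0.949, 0.001]
force: [0.4, -0.4, -0.2]
finger_gap: 0.0515
grip_force: 0.0
```

Call:
carry_out --plan '[[[0, 0, 0, -0.165], [0, 0, 0, -0.165], [0, 0, 0, -0.165], [1.2, -4.1, 0, 0], [1.2, -4.1, 0, 0], [1.2, -4.1, 0, 0], [1.2, -4.1, 0, 0], [1.2, -4.0, 0, 0], [1.1, -4.0, 0, 0], [0, 0, 3, 0], [0, 0, 3, 0], [0, 0, 0.5, 0], [0, 0, 0, 0], [0, 0, 0, 0]]]' --hand 0.46

```text
time_s: 12.15
eef_pos: [0.5227, -0.204, 0.2788]
ee_rot: [0.001, 0.072, 0.997, -0.0]
force: [0.7, 0.4, -0.2]
finger_gap: 0.0626
grip_force: 0.0
```

Run:
```python
from workcell import robot
import cv2,numpy as np
c=robot.capture("side")["image"];t=robot.capture("top")["image"]
a=cv2.resize(c[120:260,270:390],(514,600),interpolation=cv2.INTER_CUBIC)
b=cv2.resize(t[130:215,250:345],(286,256),interpolation=cv2.INTER_CUBIC)
b=np.vstack([b,cv2.resize(t[170:270,380:485],(286,272)),np.zeros((72,286,3),np.uint8)])
cv2.imwrite("pics/s2.png",np.hstack([a,b])[...,::-1])
```

```text
(no output)
```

View pics/s2.png

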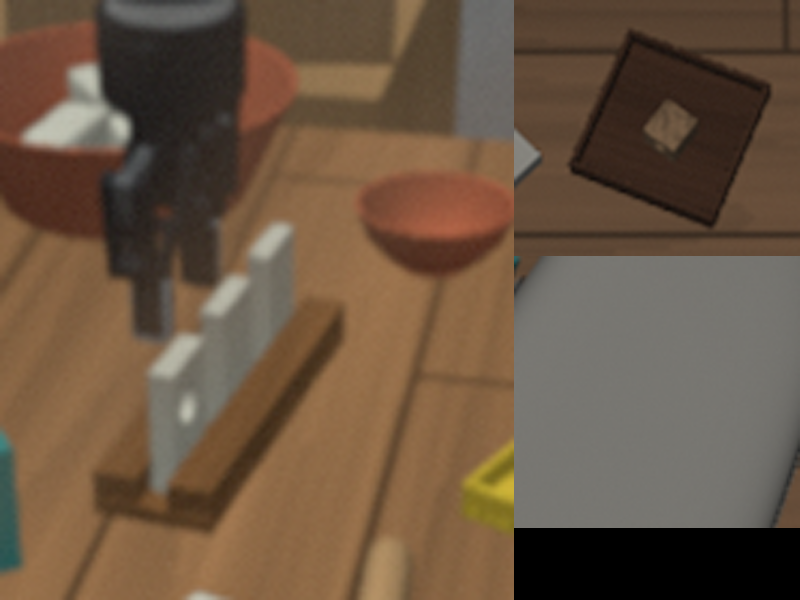

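The cork lies in the middle of the tray. The fingertips at about (150,338) and (202,283) in the crop straddle the pierced plaque, whose top is at (177,355). A quick numeric check of the alignment:

Run:
```python
from h import *
for z in(.106,.112):print(proj("side",(.5227,-.204,z)))
k=120/514
for p in[(152,338),(202,284)]:print(pt("side",270+p[0]*k,120+p[1]*k,.109))
# plaque top face centre: corners in crop
print(pt("side",270+177*k,120+356*k,.084))
```

```text
[311.8887771  194.53821929]
[311.83738592 192.20722766]
[ 0.53057162 -0.17465748  0.109     ]
[ 0.51876862 -0.24204161  0.109     ]
[ 0.52425634 -0.20296451  0.084     ]
```

Call:
carry_out --plan '[[[0, 0, 2, 0], [0, 0, 1, 0], [0, 0, 1, 0], [0, 0, 1, 0], [0, 0, 0.8, 0], [0, 0, 0, 0], [0, 0, 0, 0]]]'

```text
time_s: 13.12
eef_pos: [0.5225, -0.2041, 0.2199]
ee_rot: [0.0, 0.072, 0.997, -0.0]
force: [-0.3, -0.8, 0.4]
finger_gap: 0.0622
grip_force: 0.0
```

Call:
carry_out --plan '[[[0, 0, 0, 0], [0, 0, 0, 0], [0, 0, 0, 0], [0, 0, 0, 0], [0, 0, 0, 0], [0, 0, 0, 0]]]' --hand -1 --force 40

```text
time_s: 13.88
eef_pos: [0.5226, -0.2041, 0.2202]
ee_rot: [0.0, 0.072, 0.997, -0.0]
force: [-0.2, 0.3, 5.8]
finger_gap: 0.0476
grip_force: 41.6
```

Call:
carry_out --plan '[[[0, 0, -1, 0], [0, 0, -2, 0], [0, 0, -3, 0], [0, 0, -3, 0], [0, 0, -3, 0], [0, 0, -2, 0], [0, 0, 0, 0.164], [0, 0, 0, 0.165], [0, 0, 0, 0.165], [1, 2, 0, 0], [2, 4, 0, 0], [2.2, 4.4, 0, 0], [2.2, 4.4, 0, 0], [2.2, 4.4, 0, 0], [2.2, 4.4, 0, 0], [2.2, 4.4, 0, 0], [2.2, 4.4, 0, 0], [2, 4, 0, 0], [1, 2, 0, 0], [0, 0, 0, 0]]]'

```text
time_s: 16.38
eef_pos: [0.5967, 0.2199, 0.3595]
ee_rot: [-0.0, 0.313, 0.95, -0.0]
force: [-0.7, -0.5, -1.3]
finger_gap: 0.0474
grip_force: 41.4
```

Call:
carry_out --plan '[[[0, 0, 0, 0], [0, 0, 0, 0]]]'

```text
time_s: 16.62
eef_pos: [0.5968, 0.2176, 0.3599]
ee_rot: [0.0, 0.314, 0.949, -0.0]
force: [0.6, 0.1, -0.7]
finger_gap: 0.0474
grip_force: 41.4
```

Call:
carry_out --plan '[[[0.4, 0.6, 1.6, 0], [0, 0, 1.5, 0], [0, 0, 0.5, 0], [0, 0, 0, 0], [0, 0, 0, 0]]]'

```text
time_s: 17.25
eef_pos: [0.5973, 0.226, 0.324]
ee_rot: [0.0, 0.314, 0.95, 0.0]
force: [0.3, -0.0, -0.4]
finger_gap: 0.0475
grip_force: 41.4
```

Run:
```python
from workcell import robot
import cv2,numpy as np
c=robot.capture("side")["image"]
cv2.imwrite("pics/s3.png",cv2.resize(c[230:380,140:300],(640,600),interpolation=cv2.INTER_CUBIC)[...,::-1])
```

```text
(no output)
```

View pics/s3.png

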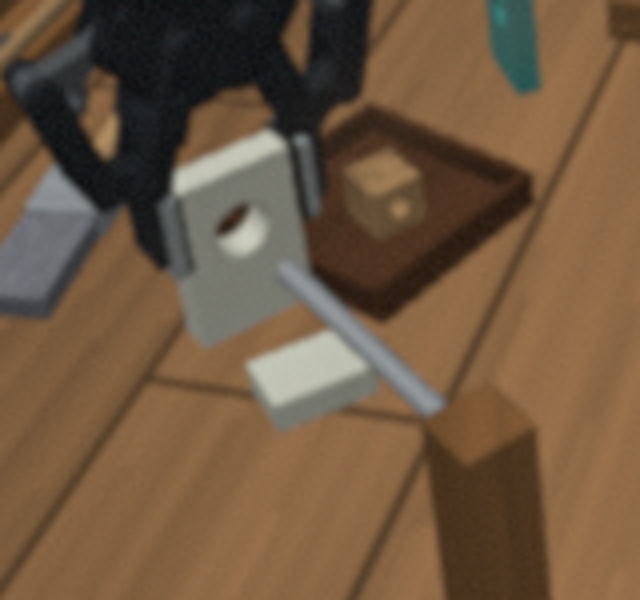

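The plaque is upright. Its front hole centre is at (242,230), and the rod axis from (435,400) to (287,268), extended, passes (242,228). It is lined up, so I slide on.

Call:
carry_out --plan '[[[1, 0, 0, 0], [1, 0, 0, 0], [1, 0, 0, 0], [1, 0, 0, 0], [1, 0, 0, 0], [0, 0, 0, 0]]]'

```text
time_s: 18.05
eef_pos: [0.5563, 0.2563, 0.3239]
ee_rot: [0.0, 0.313, 0.95, 0.0]
force: [0.2, -0.6, -0.6]
finger_gap: 0.0475
grip_force: 41.4
```

Call:
carry_out --plan '[[[1, 0, 0, 0], [1, 0, 0, 0], [1, 0, 0, 0], [1, 0, 0, 0], [1, 0, 0, 0], [0.5, 0, 0, 0], [0, 0, 0, 0], [0, 0, 0, 0]]]'

```text
time_s: 19.05
eef_pos: [0.513, 0.2885, 0.3237]
ee_rot: [0.0, 0.314, 0.95, 0.0]
force: [-0.2, 0.1, -1.0]
finger_gap: 0.0474
grip_force: 41.4
```

Call:
carry_out --plan '[[[0, 0, 0.2, 0], [0, 0, 0.2, 0], [0, 0, 0.1, 0], [0, 0, 0, 0], [0, 0, 0, 0]]]'

```text
time_s: 19.68
eef_pos: [0.5128, 0.2885, 0.3187]
ee_rot: [0.0, 0.314, 0.95, 0.0]
force: [0.2, -0.2, 0.1]
finger_gap: 0.0473
grip_force: 41.4
```

Call:
carry_out --plan '[[[0, 0, 0.1, 0], [0, 0, 0, 0], [0, 0, 0, 0]]]'

```text
time_s: 20.05
eef_pos: [0.5128, 0.2885, 0.3177]
ee_rot: [-0.0, 0.314, 0.95, -0.0]
force: [0.6, 0.7, -0.5]
finger_gap: 0.0474
grip_force: 41.4
```

Call:
carry_out --plan '[[[0, 0, 0.1, 0], [0, 0, 0, 0], [0, 0, 0, 0]]]'

```text
time_s: 20.42
eef_pos: [0.5127, 0.2885, 0.3175]
ee_rot: [0.0, 0.314, 0.95, 0.0]
force: [-1.2, -0.4, 6.8]
finger_gap: 0.0474
grip_force: 42.2
```

Contact with the rod. I release and lift off.

Call:
carry_out --plan '[[[0, 0, 0, 0], [0, 0, 0, 0], [0, 0, 0, 0], [0, 0, 0, 0], [0, 0, 0, 0]]]' --hand 0.7

```text
time_s: 21.05
eef_pos: [0.5128, 0.2886, 0.3166]
ee_rot: [-0.0, 0.313, 0.95, -0.0]
force: [0.1, -0.6, -0.1]
finger_gap: 0.073
grip_force: 0.0
```

Call:
carry_out --plan '[[[0, 0, -1, 0], [0, 0, -2, 0], [0, 0, -3, 0], [0, 0, -3, 0], [0, 0, -3, 0], [0, 0, 0, 0], [0, 0, 0, 0], [0, 0, 0, 0], [0, 0, 0, 0], [0, 0, 0, 0], [0, 0, 0, 0], [0, 0, 0, 0], [0, 0, 0, 0]]]'

```text
time_s: 22.68
eef_pos: [0.5128, 0.2885, 0.4367]
ee_rot: [0.0, 0.314, 0.95, 0.0]
force: [0.7, -0.8, 0.2]
finger_gap: 0.0726
grip_force: 0.0
```

Run:
```python
from workcell import robot
import cv2,numpy as np
c=robot.capture("side")["image"]
cv2.imwrite("pics/s4.png",cv2.resize(c[150:420,140:360],(489,600),interpolation=cv2.INTER_CUBIC)[...,::-1])
```

```text
(no output)
```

View pics/s4.png

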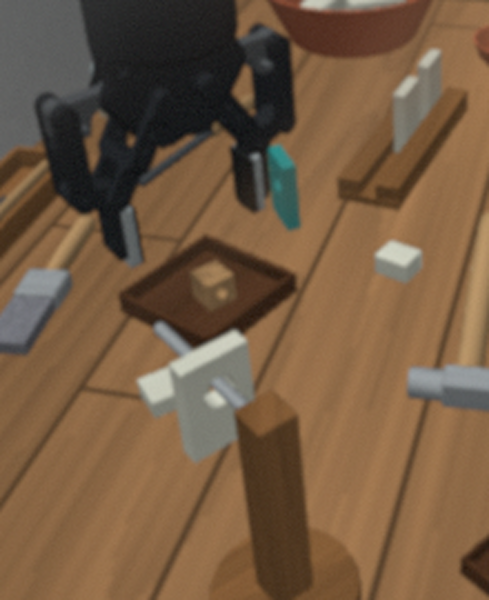

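The plaque hangs upright at about (212,395), well back from the rod's tip at (160,325). The cork is in the tray at (212,285), and both blanks still stand in the rack at (405,110) and (430,80).

```bash
python3 -c "
from workcell import robot
print(robot.finish_job())"
```

```text
the job is handed in; nothing more can be done
None
```

I handed the job in after about 23 s of robot time: the cork end stop is in the larger dark tray, the pierced plaque hangs upright well onto the rod, and both blanks still stand in the rack.

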